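# Find the flat lid with a straightedge

## Task

One of the two aluminium housing lids on the sloping rack is flat, the other is bowed and rocks under a straightedge. Lay the straightedge squarely across a lid, centred and resting against its two stop pegs, and gently press down first its left end, then its right end (the robot's left and right) from above to see whether it rocks; if it does, try the other lid in the same way. Leave the straightedge lying like that on the flat lid once it has passed the test, and do not disturb the bottle, the tray or the screwdriver.

Things in the scene. Friction and masses are not known exactly. Their poses are not given: they have to be found in the camera images.
- straightedge: Loose steel straightedge, an I-section bar 160 mm long (its own y), 24 mm thick (its x), 30 mm tall (its z), about 0.3 kg, standing on its lower edge on the bench in front of the rack at the start. Origin at the centre of the underside. Both long edges are straight. Pick it by the middle across its 24 mm thickness.
- end_a (a point): Middle of the straightedge's underside at its +y end, 80 mm from the origin.
- end_b (a point): Middle of the straightedge's underside at its -y end, 80 mm from the origin.
- rack: Fixed dark steel rack, 390 mm wide (its y), about 140 mm deep (its x), carrying the two lids side by side with their faces sloping 35 degrees, looking up and towards the robot. Origin on the bench under the midpoint between the two lids; highest part about 125 mm above the bench.
- left_bay: Place of the left lid. Origin at the centre of the face a flat lid has there, 85 mm above the bench; x points up the slope (away from the robot), y to the left across the slope, z out of the face (35 degrees from vertical, leaning towards the robot). The fixed lid, an aluminium plate, is 110 mm along x and 170 mm along y and 6 mm thick. Which bay has the flat lid is drawn anew each time.
- right_bay: Place of the right lid, 190 mm from the left; frame and sizes alike. One lid is flat at z = 0. The other is bowed: a ridge along its x, 3.5 mm high at y = 0, falling evenly to z = 0 at its left and right edges; a straightedge on it balances or tips 2.4 degrees to a side, and a pressed end rocks down with almost no resistance until it meets the lid.
- left_pegs (a point): Point on the left lid's face midway between its two steel stop pegs (x = -17 mm, y = 0 in the bay). The pegs are 10 mm in diameter, 12 mm high out of the face, at y = +55 and -55 mm. A straightedge lying along y against their uphill side has its middle line at x = 0 of the bay; they keep it from sliding down the slope.
- right_pegs (a point): The same point between the two stop pegs of the right lid.
- flux_bottle: Bystander: white plastic bottle, 48 mm in diameter, 110 mm tall, standing on the bench to the right; origin at its underside. Leave alone.
- parts_tray: Bystander: grey compartment tray 100 x 160 x 35 mm on the bench to the left; origin at its underside. Leave alone.
- screwdriver: Bystander: screwdriver 180 mm long lying on the bench to the right; leave alone.
Not all that is in view belongs to the job. Of the things like the straightedge, leave any that is orange; of the rest the larger one is meant.

How it is judged (in metres and radians):
On the way, in this order (a step that is already met when the one before it is completed fails the run):
1. the straightedge lies on the flat lid, full length on the face and against the pegs, and its left end is pressed from above (over 2 N) (((y of straightedge in the frame of left_bay between -0.015 and 0.015 m and z of end_a in the frame of left_bay between -0.003 and 0.0022 m and x of end_a in the frame of left_bay between -0.007 and 0.01 m and z of end_b in the frame of left_bay between -0.003 and 0.0022 m and x of end_b in the frame of left_bay between -0.007 and 0.01 m and angle between the z axis of straightedge and the z axis of left_bay, either way round below 0.12 rad and y of the grasp point in the frame of left_bay between 0.035 and 0.095 m and z of the grasp point in the frame of straightedge above 0.034 m and contact force between the fingers and straightedge above 2 N) or (y of straightedge in the frame of right_bay between -0.015 and 0.015 m and z of end_a in the frame of right_bay between -0.003 and 0.0022 m and x of end_a in the frame of right_bay between -0.007 and 0.01 m and z of end_b in the frame of right_bay between -0.003 and 0.0022 m and x of end_b in the frame of right_bay between -0.007 and 0.01 m and angle between the z axis of straightedge and the z axis of right_bay, either way round below 0.12 rad and y of the grasp point in the frame of right_bay between 0.035 and 0.095 m and z of the grasp point in the frame of straightedge above 0.034 m and contact force between the fingers and straightedge above 2 N))), for 0.2 s.
2. still lying so, its right end is pressed from above (over 2 N) (((y of straightedge in the frame of left_bay between -0.015 and 0.015 m and z of end_a in the frame of left_bay between -0.003 and 0.0022 m and x of end_a in the frame of left_bay between -0.007 and 0.01 m and z of end_b in the frame of left_bay between -0.003 and 0.0022 m and x of end_b in the frame of left_bay between -0.007 and 0.01 m and angle between the z axis of straightedge and the z axis of left_bay, either way round below 0.12 rad and y of the grasp point in the frame of left_bay between -0.095 and -0.035 m and z of the grasp point in the frame of straightedge above 0.034 m and contact force between the fingers and straightedge above 2 N) or (y of straightedge in the frame of right_bay between -0.015 and 0.015 m and z of end_a in the frame of right_bay between -0.003 and 0.0022 m and x of end_a in the frame of right_bay between -0.007 and 0.01 m and z of end_b in the frame of right_bay between -0.003 and 0.0022 m and x of end_b in the frame of right_bay between -0.007 and 0.01 m and angle between the z axis of straightedge and the z axis of right_bay, either way round below 0.12 rad and y of the grasp point in the frame of right_bay between -0.095 and -0.035 m and z of the grasp point in the frame of straightedge above 0.034 m and contact force between the fingers and straightedge above 2 N))), for 0.2 s.
At the end, for the whole second after the job is handed in: The straightedge lies at rest across the flat lid: both ends of its underside within 2.2 mm above the flat face (3 mm below at most) and no more than 10 mm up the slope from, or 7 mm down the slope of, the line against the pegs, centred within 15 mm, upright on the face within 0.12 rad (((y of straightedge in the frame of left_bay between -0.015 and 0.015 m and z of end_a in the frame of left_bay between -0.003 and 0.0022 m and x of end_a in the frame of left_bay between -0.007 and 0.01 m and z of end_b in the frame of left_bay between -0.003 and 0.0022 m and x of end_b in the frame of left_bay between -0.007 and 0.01 m and angle between the z axis of straightedge and the z axis of left_bay, either way round below 0.12 rad) or (y of straightedge in the frame of right_bay between -0.015 and 0.015 m and z of end_a in the frame of right_bay between -0.003 and 0.0022 m and x of end_a in the frame of right_bay between -0.007 and 0.01 m and z of end_b in the frame of right_bay between -0.003 and 0.0022 m and x of end_b in the frame of right_bay between -0.007 and 0.01 m and angle between the z axis of straightedge and the z axis of right_bay, either way round below 0.12 rad)) and linear speed of straightedge below 0.01 m/s); the robot touches nothing.
It fails at once if the straightedge is pressed from above far harder than a gentle push (over 70 N) (z of the grasp point in the frame of straightedge above 0.034 m and contact force between the fingers and straightedge above 70 N).
It fails at once if the flux bottle is moved more than 30 mm (distance of flux_bottle from where it was at the start of the episode above 0.03 m).
It fails at once if the parts tray is moved more than 30 mm (distance of parts_tray from where it was at the start of the episode above 0.03 m).
It fails at once if the screwdriver is moved more than 30 mm (distance of screwdriver from where it was at the start of the episode above 0.03 m).
It also fails if it takes over 72 s, if anything falls off the work surface, if the arm or the gripper's body presses on something with over 40 N, if the wrist force passes 120 N, or if a joint passes its speed limit or range.

## Robot

A 6-joint arm with a two-finger parallel gripper is mounted at the origin on the work surface. World frame = base frame: x ahead of the robot, y to its left, z up, the work surface at z = 0. Lengths are in mm, angles in rad, forces in N, time in s.
With the tool pointing down it reaches from about 375 to 900 mm from the base axis. Payload 3.1 kg.
Tool frame: the origin (TCP) lies on the centre line of the jaws, within the pads' length; the fingertips stand manip.tcp_to_tips ahead of it and the grasp point (between the pads) lies 6 mm ahead of it (manip.tcp_to_tips is the distance from the TCP to the fingertips, in mm); x points along the fingers, z is the direction in which the jaws open and shut, and the axes are right-handed (so a half turn about x gives the same grasp; the last joint's range is limited). The gripper opens to 87 mm and grips with 3 to 60 N. Pads are 19 mm wide; open, the fingers measure 117 mm over their backs; the gripper's body (75 mm by 190 mm) begins 51 mm behind the grasp point.
Start: joints at [1.167, 0.527, 1.433, -0, 1.181, -0.178], TCP at [139.889, 609.121, 247.548] pointing down, gripper open.
Joint ranges: [-3.08, 3.08], [-0.75, 2.2], [0.22, 2.44], [-1.43, 4.57], [0, 2.65], [-2.85, 2.85]. Speed limits (rad/s): [2.79, 2.79, 3.14, 3.14, 3.14, 3.14].

## Interface

Orientations are given as a unit quaternion [x, y, z, w].
In Python, from workcell import manip, viewer, job, models gives the robot as it stands.
- The arm moves only by the shell command python3 -m handwheel 'ROWS' [OPENING] [FORCE]. ROWS is JSON, a list of rows, each a list of 6 numbers: the shift along the world's x, y, z in mm, then the turn, a rotation vector about the world's x, y, z in rad. In form: [[tx, ty, tz, rx, ry, rz], ...]. A call has 1 to 10 rows; each row is the pose to reach, as a shift and turn from the pose commanded when the call began; what a row does not reach only later rows make up. A row lasts 1/8 s, in which the tool goes at most 62.5 mm and 10.7 degrees, less where a joint would pass 70% of its speed; a pose out of reach is approached as far as the arm can. A call with a gripper value outside its range is refused whole. OPENING is the finger opening in mm, from 0 to 87, set as the call begins (- or left out, the last holds). The fingers move at their own pace and stop on an object; FORCE is the grip in N (left out, the last holds). Time passes only in rows, so rows that repeat a pose let the fingers close. It gives the time, the measured TCP pose, the force and the opening at its end, in the units of the state.
- manip.read_state(): the state, without advancing time (a new reading comes with each control period).
- viewer.grab_frame(name): name is "side" or "top"; returns the picture (400x640x3 uint8, red, green, blue); there is no depth.
- viewer.camera_info(name): a dict with "fov_y" (degrees; the focal length in pixels is half the picture's height over the tangent of half this angle, whatever the lens; pixels are square), "cx", "cy" (the principal point, pixels), "position" and "orientation" of the camera in the world. Camera axes: x right, y down, z forward; pixel columns grow to the right and rows downward; lengths in mm; the calibration is good to about 2 mm. A picture is of the moment at which its call begins. camera_info takes no time and is no camera call.
- job.hand_in(): hands the job in, once; it reports no verdict.
Trained networks look in the newest picture that a camera, given by its name, has taken for a name from the list of things; names that differ only in an ending like _2 or _b are one class to them, and where a whole thing is asked for, a point or a joint stands for the part that bears it (a point fixed in the world has none). Each returns a list of dicts, best first, with "score" (0 to 1); they miss things now and then, are a little off and sometimes report something else, mostly with a low value. They report only what shows in the picture. A call takes as long as a camera call. They do not tell look-alikes from the thing itself.
- models.find_in(camera, query): "rect" ([centre column, centre row, width, height] in pixels, round what is visible of it).
- models.pinpoint(camera, query): "pixel" ([column, row] in pixels: a listed point, or the origin of a listed thing).
The state is a dict: "time_s": time; "joints": joint angles; "joint_velocities": joint speeds; "effort": joint torques, N m; "eef_pos": TCP position; "ee_rot": TCP orientation; "force": force on the tool from outside, world axes, zero at the start; "torque": the same for the moment, N m; "finger_gap": finger opening in mm.
Only numpy, scipy, OpenCV 4.12 (cv2) and the standard library are available. Lean on these libraries where they do the work, as an engineer would, in place of code of your own. Each camera call takes 0.05 s, during which the arm holds its last target.

## Working session

There is one attempt and no reset: what is moved stays moved. The work goes in short steps, Python scripts to look and compute and a shell command to move; the robot and the scene stay as the last step left them, time stands still between calls to the robot, and variables do not carry over. Pictures are saved under pics/ and viewed, and the job is handed in when it is done.

```bash
mkdir -p pics
cat > h.py <<'E'
import numpy as np,cv2
from scipy.spatial.transform import Rotation as R
from workcell import manip, viewer, job, models
def snap(c,n,crop=None,scale=1):
    im=viewer.grab_frame(c)[:,:,::-1]
    if crop: im=im[crop[1]:crop[3],crop[0]:crop[2]]
    im=cv2.resize(im,None,fx=scale,fy=scale,interpolation=cv2.INTER_CUBIC)
    cv2.imwrite(f'pics/{n}.png',im)
def cam(c):
    i=viewer.camera_info(c); f=200/np.tan(np.radians(i['fov_y'])/2)
    return f,i['cx'],i['cy'],np.array(i['position']),R.from_quat(i['orientation'])
def ray(c,p):
    f,cx,cy,o,r=cam(c); return o,r.apply([(p[0]-cx)/f,(p[1]-cy)/f,1])
def atz(c,p,z):
    o,d=ray(c,p); return o+d*(z-o[2])/d[2]
def proj(c,X):
    f,cx,cy,o,r=cam(c); q=r.inv().apply(np.array(X)-o); return np.array([cx+f*q[0]/q[2],cy+f*q[1]/q[2]])
def tri(cs,ps):
    A=np.zeros((3,3));b=np.zeros(3)
    for c,p in zip(cs,ps):
        o,d=ray(c,p); d=d/np.linalg.norm(d);M=np.eye(3)-np.outer(d,d);A+=M;b+=M@o
    return np.linalg.solve(A,b)
E
python3 - <<'E'
from h import *
print(viewer.camera_info('side'),viewer.camera_info('top'),manip.tcp_to_tips)
snap('side','s0');snap('top','t0')
for q in ['straightedge','end_a','end_b','left_bay','right_bay','left_pegs','right_pegs','rack']:
  for c in ['side','top']:
    print(q,c,[(np.round(x['pixel'],1).tolist(),round(x['score'],2)) for x in models.pinpoint(c,q)][:4])
print(manip.read_state())
E
```

```text
{'fov_y': 42.04540836256529, 'cx': 328.3453946292954, 'cy': 204.2892792468938, 'position': array([ -62.27918419, -556.70210416, 1031.80136967]), 'orientation': array([ 0.87004194, -0.36431038,  0.12237207, -0.30875565])} {'fov_y': 51.90976314974283, 'cx': 317.436396334094, 'cy': 201.46538044285887, 'position': array([ 368.40710293,   18.76578386, 1130.14922455]), 'orientation': array([-0.69799181,  0.71430092, -0.03896125,  0.03261354])} 25.0
straightedge side [([332.0, 315.2], 0.9), ([298.3, 210.3], 0.79), ([340.9, 253.8], 0.61)]
straightedge top [([296.3, 216.5], 0.74), ([355.8, 218.3], 0.68), ([389.5, 266.6], 0.56)]
end_a side [([317.5, 240.2], 0.96), ([363.8, 330.5], 0.88), ([368.7, 274.4], 0.81), ([296.1, 304.2], 0.66)]
end_a top [([382.9, 220.3], 0.98), ([322.9, 220.9], 0.93), ([300.1, 199.3], 0.8), ([413.9, 249.5], 0.7)]
end_b side [([317.5, 240.2], 0.96), ([363.8, 330.5], 0.88), ([368.7, 274.4], 0.81), ([296.1, 304.2], 0.66)]
end_b top [([382.9, 220.3], 0.98), ([322.9, 220.9], 0.93), ([300.1, 199.3], 0.8), ([413.9, 249.5], 0.7)]
left_bay side []
left_bay top []
right_bay side
[... 174 characters left out ...]
.7], 0.6)]
{'time_s': 0.9, 'joints': array([ 1.16650752e+00,  5.27465763e-01,  1.43268432e+00, -6.75069759e-05,
        1.18138746e+00, -1.78514370e-01]), 'joint_velocities': array([ 8.39372674e-04, -1.76248786e-03,  1.21411814e-03,  7.90121208e-04,
        8.97989382e-05, -1.59843122e-03]), 'effort': array([-8.18888680e-05, -4.39991677e+01, -1.76990426e+01,  6.33505778e-02,
        5.04538114e-02, -2.42121570e-05]), 'eef_pos': array([139.90543969, 609.12659066, 247.57445795]), 'ee_rot': array([-0.44051099,  0.55310804,  0.44049058,  0.55316328]), 'force': array([ 0.3178678 , -0.10807052,  0.26248845]), 'torque': array([-0.00525302, -0.00957725, -0.00456218]), 'finger_gap': 86.9041798796218}
```

View pics/s0.png

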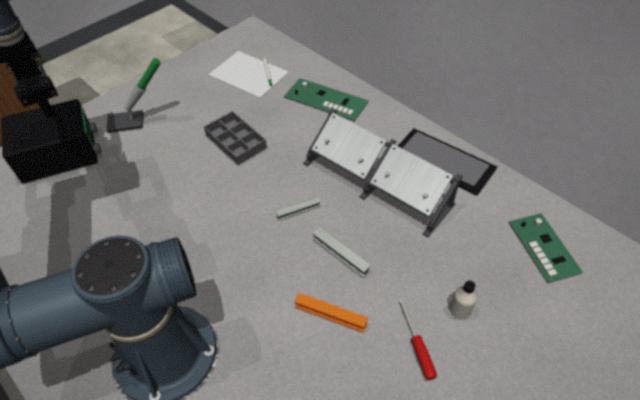

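View pics/t0.png

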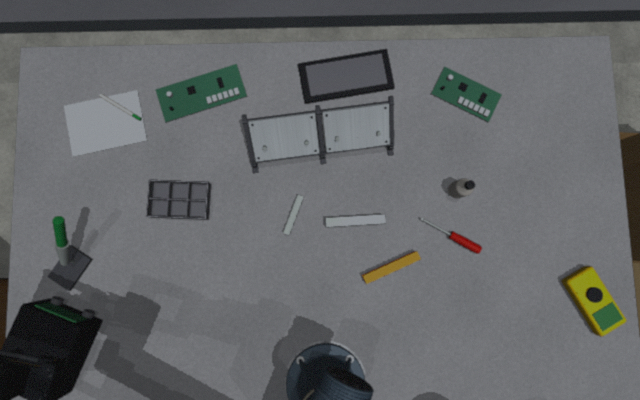

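Three candidates: orange (top 392,267; side 332,312) is excluded by its colour. The short pale bar (top 293,214; side 298,209) is the smaller one. The long pale bar (top 355,220; side 341,251) is the larger non-orange bar, so it is the one meant. I'll confirm this in an enlarged crop.

Run:
```python
from h import *
snap('top','t1',(230,85,430,245),4)
snap('side','s1',(265,100,475,285),3)
```

```text
(no output)
```

View pics/t1.png

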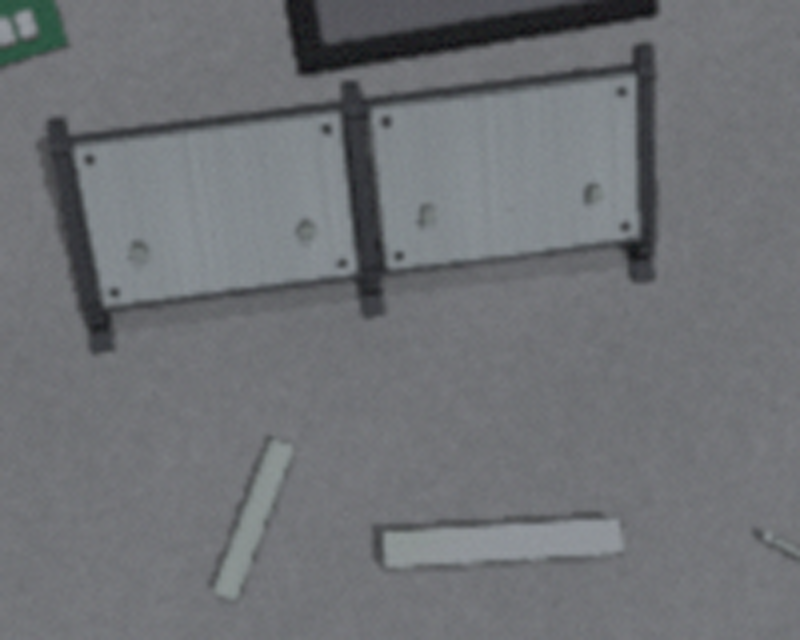

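View pics/s1.png

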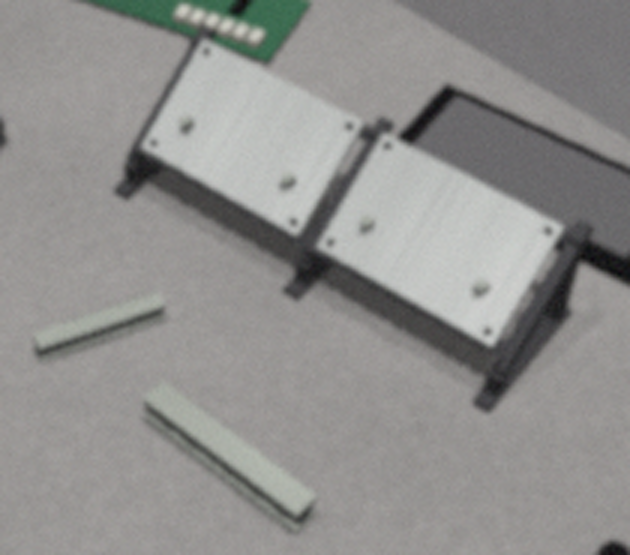

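The crop confirms it: the long pale I-section bar (top px ~356,220) is the straightedge. Next I fit the rack and bar poses from the lid screw holes and lid corners in both views.

```bash
cat > fit.py <<'E'
from h import *
from scipy.optimize import least_squares
T=lambda L:np.array(L)/4+[230-.375,85-.375]
S=lambda L:np.array(L)/3+[265-.33,100-.33]
# order: up-left, up-right, down-right, down-left ; left lid then right
ht=T([(89,160),(327,129),(343,264),(114,292),(386,122),(621,92),(626,227),(399,256)])
hs=S([(206,51),(348,127),(293,222),(154,143),(387,146),(548,231),(487,331),(330,243)])
ct=T([(75,147),(340,110),(357,272),(103,308),(370,105),(638,70),(640,238),(387,270)])
s=np.array([(1,1),(1,-1),(-1,-1),(-1,1)])
def bay(p,side):
    rz=R.from_euler('z',p[2]); o=np.array([p[0],p[1],0])+rz.apply([0,95*side,85+p[3]])
    return o, rz*R.from_euler('y',-np.radians(35))
def pts(p,a,b):
    out=[]
    for side in (1,-1):
        o,r=bay(p,side); out+=[o+r.apply([i*a,j*b,0]) for i,j in s]
    return out
def res(p):
    H=pts(p,p[4],p[5]);C=pts(p,55,85)
    e=[proj('top',h)-q for h,q in zip(H,ht)]+[proj('side',h)-q for h,q in zip(H,hs)]+[0.5*(proj('top',h)-q) for h,q in zip(C,ct)]
    return np.concatenate(e)
if __name__=='__main__':
    f=least_squares(res,[600,0,0,0,45,75]);p=f.x
    print(np.round(p,3),np.sqrt(np.mean(f.fun**2)));print(np.round(f.fun.reshape(-1,2),1).tolist())
    for side in(1,-1):
        o,r=bay(p,side);print(side,o.round(1),r.as_matrix().round(3).tolist())
    bt=T([(383,533),(620,519),(624,551),(388,567)]);bs=S([(145,401),(314,496)])
    P=[atz('top',q,30) for q in bt];print(np.round(P,1).tolist(),np.mean(P,0))
    bs=S([(145,401),(167,385),(314,496),(298,515)]);P2=[atz('side',q,30) for q in bs];print(np.round(P2,1).tolist(),np.mean(P2,0))
    for P in(P,P2):
      pass
E
python3 fit.py
```

```text
[ 6.52845e+02 -4.31600e+00  1.09000e-01  1.47700e+00  4.59250e+01
  7.59000e+01] 0.20718584147200894
[[0.1, -0.2], [-0.0, -0.0], [-0.2, -0.3], [0.2, 0.1], [0.1, -0.2], [0.3, -0.2], [-0.1, -0.2], [0.1, -0.1], [-0.1, 0.1], [0.2, -0.2], [-0.0, -0.1], [-0.4, -0.1], [-0.1, 0.2], [-0.2, -0.0], [0.1, 0.2], [0.1, -0.1], [-0.3, 0.0], [-0.1, 0.4], [0.0, 0.2], [0.0, -0.2], [0.1, 0.5], [-0.2, 0.7], [-0.1, -0.1], [0.0, -0.0]]
1 [642.5  90.1  86.5] [[0.814, -0.109, -0.57], [0.089, 0.994, -0.063], [0.574, 0.0, 0.819]]
-1 [663.2 -98.7  86.5] [[0.814, -0.109, -0.57], [0.089, 0.994, -0.063], [0.574, 0.0, 0.819]]
[[435.4, -12.7, 30.0], [441.1, -172.1, 30.0], [419.6, -173.9, 30.0], [412.6, -15.4, 30.0]] [427.16670475 -93.51974862  30.        ]
[[412.7, -16.8, 30.0], [435.8, -18.2, 30.0], [440.4, -170.8, 30.0], [419.8, -173.4, 30.0]] [427.18637918 -94.7923546   30.        ]
```

```bash
cat >> h.py <<'E'
def frame(x,z):
    x=np.array(x,float);x/=np.linalg.norm(x);z=np.array(z,float);z-=x*(z@x);z/=np.linalg.norm(z)
    return R.from_matrix(np.stack([x,np.cross(z,x),z],1))
def turn(target,cur=None):
    cur=cur or R.from_quat(manip.read_state()['ee_rot']); return (target*cur.inv()).as_rotvec()
E
python3 - <<'E'
from h import *
c=R.from_quat(manip.read_state()['ee_rot']);print(c.as_matrix().round(3))
for s in(1,-1): print(turn(frame([0,0,-1],[s*np.cos(.039),s*np.sin(.039),0])).round(3))
# shading
im=viewer.grab_frame('top').astype(float).mean(2)
import fit
p=[652.845,-4.316,.109,1.477]
for c in('top','side'):
  im=viewer.grab_frame(c).astype(float).mean(2)
  for side in(1,-1):
    o,r=fit.bay(p,side)
    v=[]
    for y in np.arange(70,-71,-10):
      q=[proj(c,o+r.apply([x,y,0])) for x in np.linspace(5,40,20)]
      v.append(np.mean([im[int(round(b)),int(round(a))] for a,b in q]))
    print(c,side,np.round(v,1))
E
```

```text
[[ 0.    -0.975  0.224]
 [-0.     0.224  0.975]
 [-1.    -0.    -0.   ]]
[ 0.     0.    -1.306]
[-0.     0.     1.836]
top 1 [134.9 133.6 133.  134.6 136.9 136.8 138.8 136.2 134.1 135.4 133.5 134.5
 135.8 137.7 134.1]
top -1 [134.6 132.8 133.  134.2 137.  136.5 138.5 136.2 134.2 135.8 134.2 134.7
 136.  138.1 134.1]
side 1 [188.2 187.1 186.1 187.4 191.6 190.7 191.3 190.6 186.6 189.6 187.  188.4
 190.1 193.2 188.5]
side -1 [187.3 186.1 184.8 188.  191.2 188.7 191.6 192.9 193.5 196.  192.7 195.6
 197.  201.4 196.8]
```

Shading hint: in the side view the right lid steps in brightness at y=0, which suggests it is the bowed one, so I'll test the left lid first. Moving over to the bar.

```bash
python3 -m handwheel '[[37,-44,0,0,0,-0.1],[74,-88,0,0,0,-0.2],[111,-132,0,0,0,-0.3],[148,-176,0,0,0,-0.4],[185,-220,0,0,0,-0.5],[222,-264,0,0,0,-0.6],[255,-309,0,0,0,-0.7],[260,-360,0,0,0,-0.8],[263,-415,0,0,0,-0.9],[266,-470,0,0,0,-1.0]]' 60 && python3 -m handwheel '[[5,-58,-20,0,0,-0.1],[10,-115,-40,0,0,-0.2],[15,-170,-60,0,0,-0.3],[21,-233,-90,0,0,-0.306],[21,-233,-130,0,0,-0.306],[21,-233,-130,0,0,-0.306],[21,-233,-130,0,0,-0.306]]'
python3 -c "
from h import *
s=manip.read_state();print(s['eef_pos'],R.from_quat(s['ee_rot']).as_matrix().round(3))
snap('side','s2',(265,100,475,285),3)
snap('top','t2',(260,150,460,300),4)"
```

```text
time_s: 2.4
eef_pos: [406.2, 137.5, 247.8]
ee_rot: [-0.12, 0.696, 0.12, 0.697]
force: [1.3, 0.8, -0.0]
finger_gap: 59.9
time_s: 3.28
eef_pos: [427.0, -93.4, 118.3]
ee_rot: [-0.014, 0.707, 0.014, 0.707]
force: [0.8, -0.3, 0.0]
finger_gap: 60.4
[426.98775255 -93.36296473 118.31430746] [[ 0.    -0.04   0.999]
 [ 0.     0.999  0.04 ]
 [-1.     0.     0.   ]]
```

View pics/s2.png

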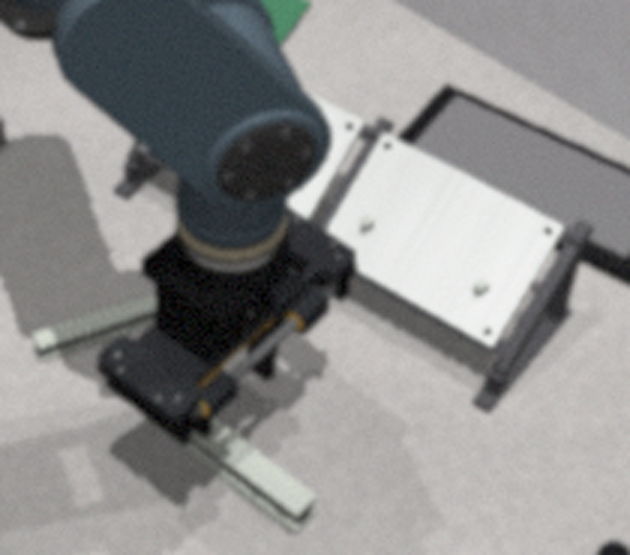

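The gripper stands over the middle of the long bar, with the jaws across its thickness. Descending and gripping.

```bash
python3 -m handwheel '[[0,-1,-30,0,0,0],[0,-1,-60,0,0,0],[0,-1,-80,0,0,0],[0,-1,-87,0,0,0],[0,-1,-87,0,0,0]]' && python3 -m handwheel '[[0,0,0,0,0,0],[0,0,0,0,0,0],[0,0,0,0,0,0],[0,0,0,0,0,0],[0,0,0,0,0,0],[0,0,0,0,0,0]]' 15 35 && python3 -m handwheel '[[0,0,15,0,0,0],[0,0,40,0,0,0],[0,0,80,0,0,0],[0,0,120,0,0,0],[0,0,160,0,0,0],[0,0,160,0,0,0]]'
python3 - <<'E'
from h import *
import fit
s=manip.read_state();c=R.from_quat(s['ee_rot']);print(s['eef_pos'],s['force'],s['finger_gap'])
p=[652.845,-4.316,.109,1.477]
o,r=fit.bay(p,1);X,Y,Z=r.as_matrix().T
t=frame(-Z,X);rv=turn(t);print('turn',rv.round(3),np.linalg.norm(rv))
for h in (100,40,3,0): 
   g=o+Z*(h+25)+Z*6; print(h,g.round(1),(g-s['eef_pos']).round(1))
snap('side','s3',(265,50,475,235),3)
snap('top','t3',(260,100,460,250),4)
E
```

```text
time_s: 4.0
eef_pos: [427.4, -94.6, 31.3]
ee_rot: [-0.014, 0.707, 0.014, 0.707]
force: [-0.3, 0.2, 0.3]
finger_gap: 60.0
time_s: 4.75
eef_pos: [427.2, -95.0, 30.7]
ee_rot: [-0.014, 0.707, 0.014, 0.707]
force: [0.3, 0.3, 2.4]
finger_gap: 23.7
time_s: 5.5
eef_pos: [428.0, -95.4, 192.5]
ee_rot: [-0.015, 0.705, 0.013, 0.709]
force: [1.0, 0.5, -2.9]
finger_gap: 23.8
[427.98238503 -95.39859713 192.46179068] [ 1.04730832  0.5355407  -2.85761938] 23.771987586388512
turn [ 0.048 -0.604  0.068] 0.6100950350021446
100 [567.8  81.9 193.8] [139.8 177.3   1.3]
40 [602.   85.7 144.6] [174.  181.1 -47.8]
3 [623.1  88.  114.3] [195.1 183.4 -78.1]
0 [624.8  88.2 111.9] [196.9 183.6 -80.6]
```

View pics/s3.png

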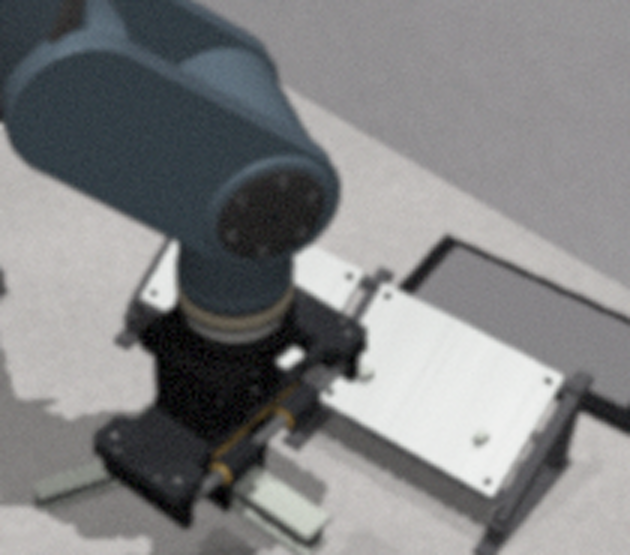

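View pics/t3.png

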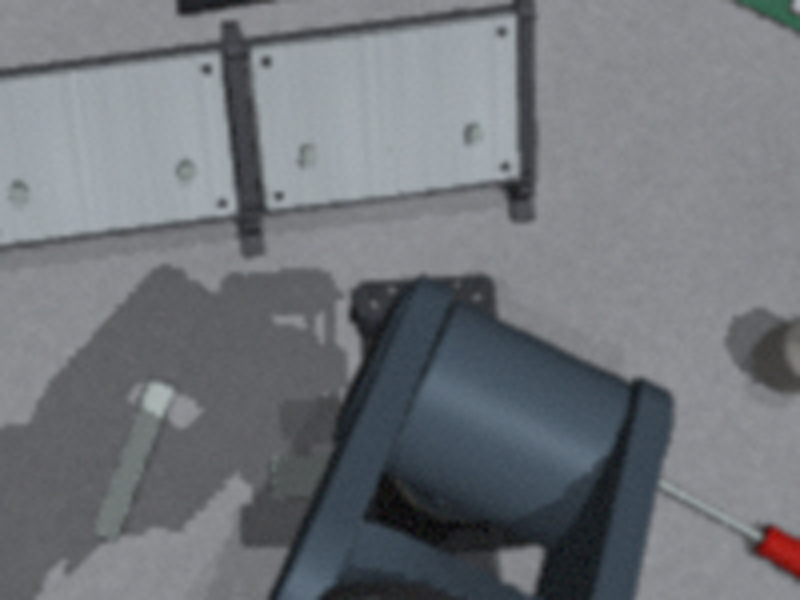

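```bash
python3 -m handwheel '[[20,30,5,0.008,-0.1,0.011],[45,60,10,0.016,-0.2,0.023],[70,90,10,0.024,-0.3,0.034],[95,120,8,0.032,-0.4,0.045],[120,150,5,0.04,-0.5,0.057],[140,177,1,0.048,-0.604,0.068],[140,177,1,0.048,-0.604,0.068],[140,177,1,0.048,-0.604,0.068]]'
cat > bs.py <<'E'
from h import *
import fit,sys
p=[652.845,-4.316,.109,1.477]
def rep(side):
    s=manip.read_state();c=R.from_quat(s['ee_rot'])
    o,r=fit.bay(p,side);X,Y,Z=r.as_matrix().T
    g=s['eef_pos']+6*c.as_matrix()[:,0]
    print('t',s['time_s'],'bay grasp',r.inv().apply(g-o).round(2),'turn to square',turn(frame(-Z,X)).round(3),'F bay',r.inv().apply(s['force']).round(1),'gap',round(s['finger_gap'],1))
    return o,r
if __name__=='__main__': 
    o,r=rep(int(sys.argv[1]))
    for a in sys.argv[2:]:
        d=np.array(eval(a),float);print(a,r.apply(d).round(1))
E
python3 bs.py 1 0,0,1 1,0,0 0,1,0
python3 -c "
from h import *
snap('side','s4',(265,50,475,235),3)
snap('top','t4',(230,85,430,245),4)"
```

```text
time_s: 6.6
eef_pos: [564.6, 82.8, 187.8]
ee_rot: [-0.024, 0.467, 0.05, 0.883]
force: [0.3, -0.0, -2.5]
finger_gap: 23.8
t 6.6 bay grasp [ -6.04   1.21 121.92] turn to square [-0.003 -0.013 -0.001] F bay [-1.2 -0.1 -2.2] gap 23.8
0,0,1 [-0.6 -0.1  0.8]
1,0,0 [0.8 0.1 0.6]
0,1,0 [-0.1  1.   0. ]
```

View pics/s4.png

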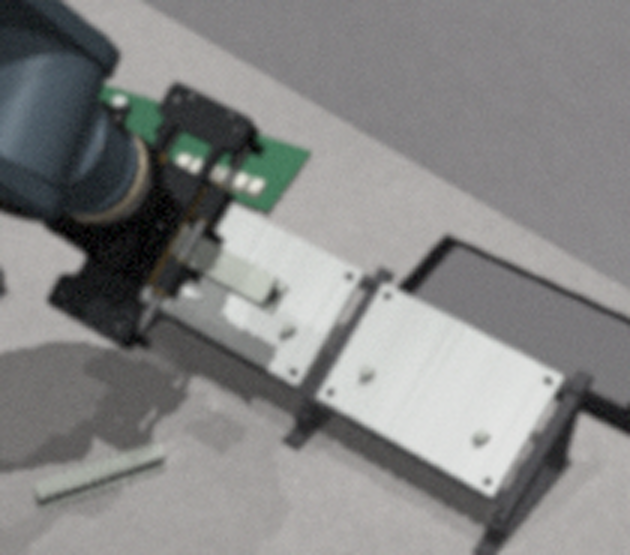

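View pics/t4.png

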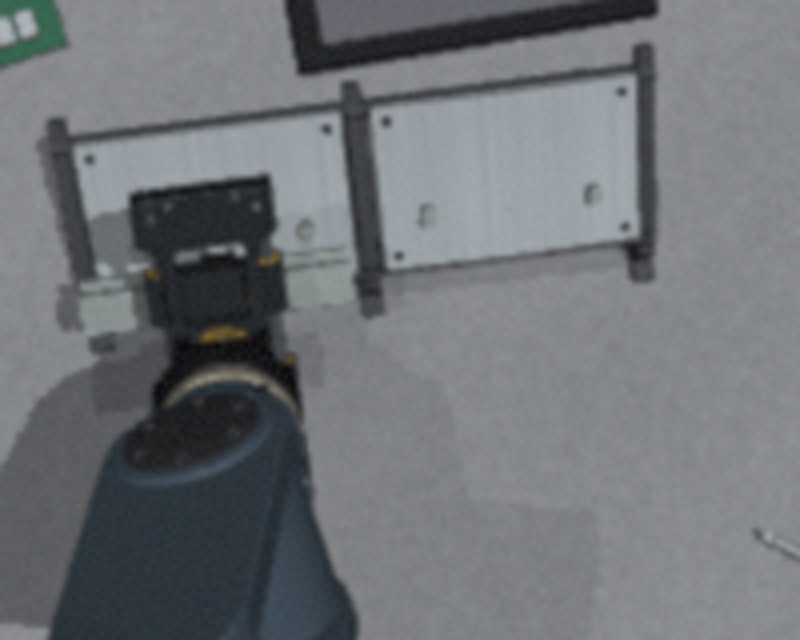

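```bash
python3 -m handwheel '[[14,1,-10,-0.003,-0.013,-0.001],[30,3,-30,-0.003,-0.013,-0.001],[42,4,-45,-0.003,-0.013,-0.001],[52,5,-57,-0.003,-0.013,-0.001],[52,5,-57,-0.003,-0.013,-0.001],[52,5,-57,-0.003,-0.013,-0.001]]'
python3 bs.py 1
python3 -c "
from h import *
snap('side','s5',(295,80,435,200),5)
snap('top','t5',(240,95,340,175),7)"
```

```text
time_s: 7.45
eef_pos: [617.9, 86.9, 133.7]
ee_rot: [-0.026, 0.459, 0.048, 0.887]
force: [0.1, 0.6, -1.7]
finger_gap: 23.9
t 7.45 bay grasp [ 6.8  -0.56 46.96] turn to square [0.001 0.005 0.   ] F bay [-0.8  0.5 -1.5] gap 23.9
```

View pics/s5.png

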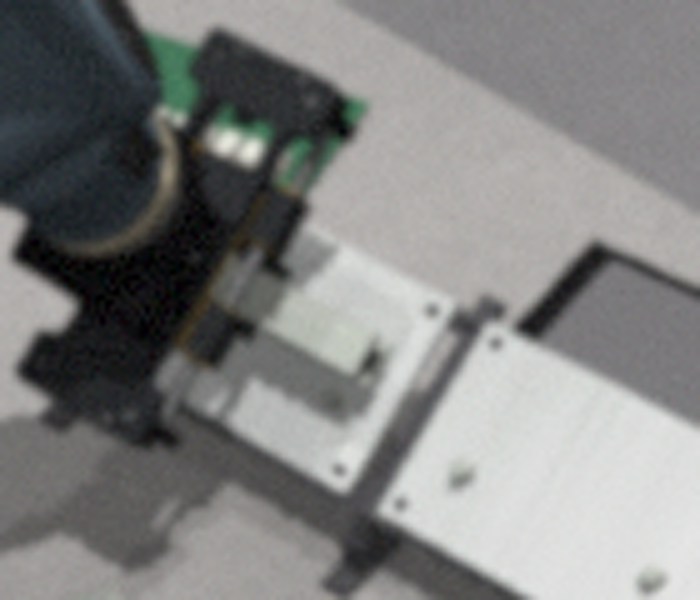

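View pics/t5.png

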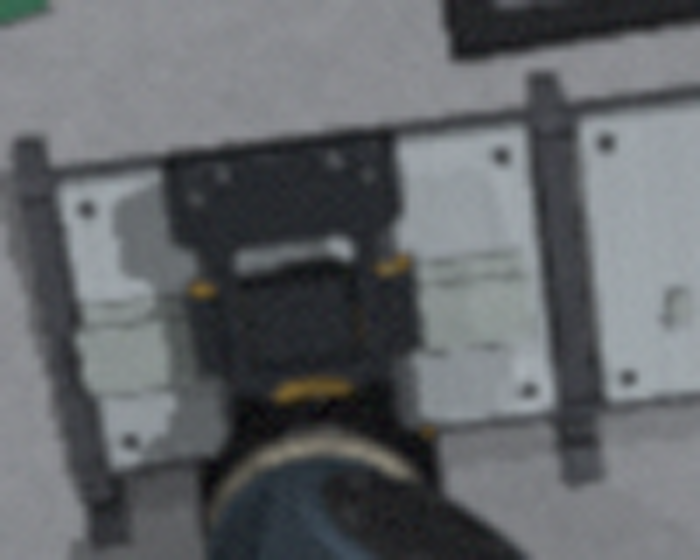

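Run:
```python
from h import *
import fit
p=[652.845,-4.316,.109,1.477]
o,r=fit.bay(p,1)
C=lambda q:((q-np.array([240,95]))*7+3)
for y in(80,-80):
  for x in(-12,12):
    print(x,y,C(proj('top',o+r.apply([6.8+x,-.6+y,52]))).round(0),(((proj('side',o+r.apply([6.8+x,-.6+y,52])))-[295,80])*5+2).round(0))
```

```text
-12 80 [ 95. 395.] [100. 239.]
12 80 [ 82. 332.] [124. 197.]
-12 -80 [542. 337.] [356. 378.]
12 -80 [535. 274.] [381. 335.]
```

```bash
python3 -m handwheel '[[4,0.5,-7,0.001,0.005,0],[8,1,-15,0.001,0.005,0],[8,1,-15,0.001,0.005,0],[8,1,-15,0.001,0.005,0]]';python3 bs.py 1
python3 -m handwheel '[[0.6,0.1,-0.8,0,0,0],[1.1,0.1,-1.6,0,0,0],[1.7,0.2,-2.5,0,0,0],[1.7,0.2,-2.5,0,0,0]]';python3 bs.py 1
```

```text
time_s: 8.05
eef_pos: [626.8, 88.2, 119.6]
ee_rot: [-0.025, 0.46, 0.048, 0.886]
force: [-0.4, 0.1, -2.2]
finger_gap: 24.0
t 8.05 bay grasp [ 6.08 -0.25 30.21] turn to square [-0.     0.003 -0.   ] F bay [-1.6  0.1 -1.6] gap 24.0
time_s: 8.55
eef_pos: [628.6, 88.4, 117.0]
ee_rot: [-0.025, 0.46, 0.048, 0.886]
force: [-0.4, -0.2, -2.7]
finger_gap: 24.0
t 8.55 bay grasp [ 6.03 -0.24 27.05] turn to square [-0.     0.003 -0.   ] F bay [-1.9 -0.2 -2. ] gap 24.0
```

```bash
python3 -m handwheel '[[0.6,0.1,-0.8,0,0,0],[0.6,0.1,-0.8,0,0,0]]'|grep force;python3 bs.py 1
python3 -m handwheel '[[0.6,0.1,-0.8,0,0,0],[0.6,0.1,-0.8,0,0,0]]'|grep force;python3 bs.py 1
python3 -m handwheel '[[0.6,0.1,-0.8,0,0,0],[0.6,0.1,-0.8,0,0,0]]'|grep force;python3 bs.py 1
```

```text
force: [0.7, 0.2, -3.0]
t 8.8 bay grasp [ 6.08 -0.23 26.03] turn to square [-0.     0.003 -0.   ] F bay [-1.1  0.2 -2.8] gap 23.6
force: [-0.4, 1.1, -2.7]
t 9.05 bay grasp [ 6.15 -0.21 24.99] turn to square [-0.     0.003 -0.   ] F bay [-1.7  1.1 -2. ] gap 24.1
force: [-0.5, -1.0, -2.6]
t 9.3 bay grasp [ 6.17 -0.17 24.02] turn to square [-0.     0.003 -0.   ] F bay [-2.  -0.9 -1.8] gap 23.5
```

```bash
for i in 1; do :; done; python3 -m handwheel '[[0.4,0,-0.6,0,0,0],[0.4,0,-0.6,0,0,0]]'|grep force;python3 bs.py 1
python3 -m handwheel '[[0.4,0,-0.6,0,0,0],[0.4,0,-0.6,0,0,0]]'|grep force;python3 bs.py 1
```

```text
force: [0.6, -0.1, -2.3]
t 9.55 bay grasp [ 6.14 -0.23 23.31] turn to square [-0.     0.003 -0.   ] F bay [-0.9 -0.2 -2.2] gap 23.7
force: [-1.3, -0.8, -0.3]
t 9.8 bay grasp [ 6.16 -0.26 22.83] turn to square [-0.     0.003 -0.   ] F bay [-1.3 -0.7  0.6] gap 23.9
```

```bash
python3 -m handwheel '[[0.3,0,-0.4,0,0,0],[0.3,0,-0.4,0,0,0]]'|grep force;python3 bs.py 1
python3 -m handwheel '[[-1.2,-0.1,-0.9,0,0,0],[-2.4,-0.3,-1.7,0,0,0],[-3.3,-0.4,-2.3,0,0,0],[-3.3,-0.4,-2.3,0,0,0]]'|grep force;python3 bs.py 1
```

```text
force: [-4.4, -1.1, 5.1]
t 10.05 bay grasp [ 6.13 -0.25 22.81] turn to square [-0.     0.003  0.   ] F bay [-0.7 -0.6  6.8] gap 23.4
force: [-2.0, -0.2, 9.1]
t 10.55 bay grasp [ 5.95 -0.24 22.87] turn to square [-0.002  0.01  -0.001] F bay [3.6 0.  8.6] gap 23.7
```

```bash
python3 -m handwheel '[[0,0,0,0,0,0],[0,0,0,0,0,0]]'|grep force;python3 bs.py 1
python3 -c "
from h import *
snap('side','s6',(295,80,435,200),5)
snap('top','t6',(240,95,340,175),7)"
```

```text
force: [-3.2, -0.6, 8.8]
t 10.8 bay grasp [ 5.9  -0.23 22.88] turn to square [-0.002  0.01  -0.001] F bay [ 2.4 -0.2  9.1] gap 23.7
```

View pics/s6.png

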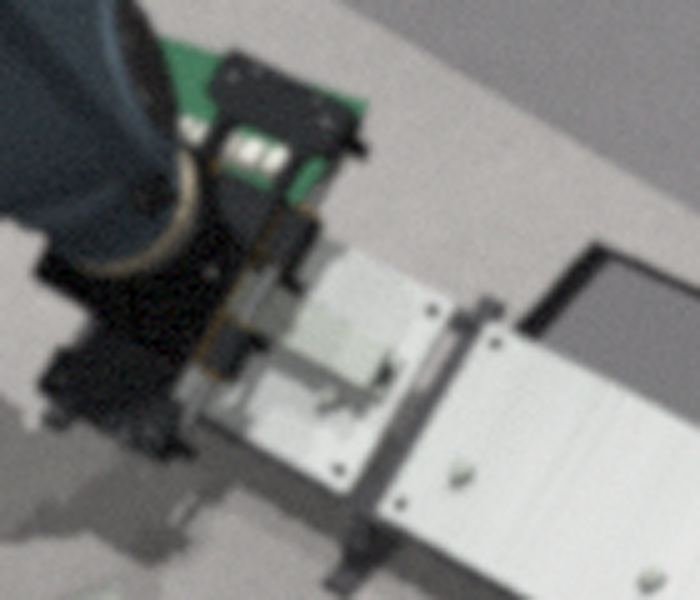

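View pics/t6.png

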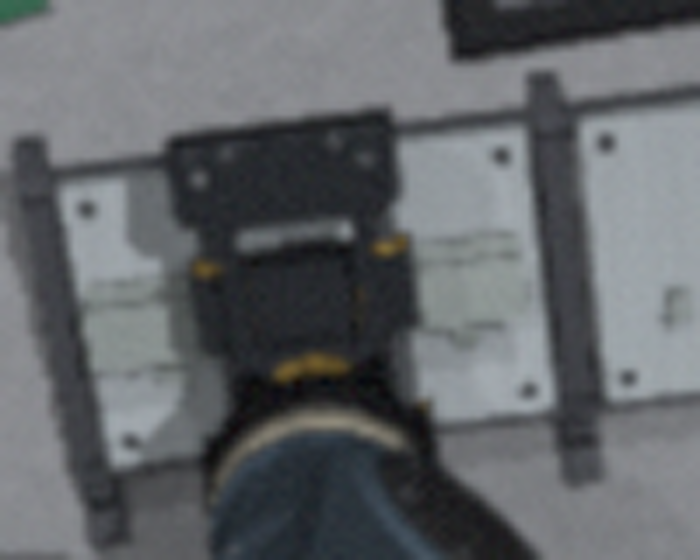

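Run:
```python
from h import *
import fit
p=[652.845,-4.316,.109,1.477]
o,r=fit.bay(p,1)
C=lambda X:(((proj('top',X)-np.array([240,95]))*7+3).round(0),((proj('side',X)-[295,80])*5+2).round(0))
for y in(55,-55):
  for h in(0,12): print('peg',y,h,C(o+r.apply([-17,y,h])))
for y in(80,-80):
  for x in(-12,12):
    print(x,y,C(o+r.apply([6+x,-.2+y,28])))
```

```text
peg 55 0 (array([173., 363.]), array([164., 307.]))
peg 55 12 (array([172., 375.]), array([155., 301.]))
peg -55 0 (array([466., 326.]), array([334., 401.]))
peg -55 12 (array([468., 337.]), array([327., 396.]))
-12 80 (array([ 98., 372.]), array([117., 253.]))
12 80 (array([ 86., 310.]), array([140., 213.]))
-12 -80 (array([535., 316.]), array([369., 391.]))
12 -80 (array([528., 253.]), array([394., 349.]))
```

```bash
python3 -m handwheel '[[-0.3,0,0.4,0,0,0],[-0.3,0,0.4,0,0,0]]'|grep force;python3 bs.py 1
python3 -m handwheel '[[-0.3,0,0.4,0,0,0],[-0.3,0,0.4,0,0,0]]'|grep force;python3 bs.py 1
```

```text
force: [-1.3, -0.3, 6.2]
t 11.15 bay grasp [ 3.67 -0.39 22.83] turn to square [-0.001  0.006 -0.   ] F bay [ 2.5 -0.2  5.8] gap 23.6
force: [0.1, -0.2, -1.9]
t 11.4 bay grasp [ 0.7  -0.32 22.82] turn to square [ 0. -0.  0.] F bay [-1.  -0.2 -1.6] gap 23.7
```

```bash
python3 -m handwheel '[[-0.6,-0.1,-0.4,0,0,0],[-0.6,-0.1,-0.4,0,0,0]]'|grep force;python3 bs.py 1
python3 -m handwheel '[[-0.6,-0.1,-0.4,0,0,0],[-0.6,-0.1,-0.4,0,0,0]]'|grep force;python3 bs.py 1
python3 -m handwheel '[[-0.6,-0.1,-0.4,0,0,0],[-0.6,-0.1,-0.4,0,0,0],[-0.6,-0.1,-0.4,0,0,0]]'|grep force;python3 bs.py 1
```

```text
force: [0.2, -0.6, -3.1]
t 11.65 bay grasp [ 0.61 -0.26 22.94] turn to square [-0.     0.001 -0.   ] F bay [-1.6 -0.6 -2.6] gap 23.7
force: [-0.7, 0.0, -1.9]
t 11.9 bay grasp [ 0.42 -0.32 23.17] turn to square [-0.     0.002  0.   ] F bay [-1.6  0.1 -1.2] gap 23.9
force: [-0.1, 0.5, -2.6]
t 12.275 bay grasp [ 0.12 -0.35 23.23] turn to square [-0.     0.003 -0.   ] F bay [-1.5  0.5 -2.1] gap 23.4
```

```bash
python3 -m handwheel '[[0.3,0,-0.4,0,0,0],[0.3,0,-0.4,0,0,0]]'|grep force;python3 bs.py 1
python3 -m handwheel '[[0,0,0,0,0,0],[0,0,0,0,0,0],[0,0,0,0,0,0],[0,0,0,0,0,0]]' 45 |grep -e force -e gap;python3 bs.py 1
python3 -c "
from h import *
snap('side','s7',(295,80,435,200),5)
snap('top','t7',(240,95,340,175),7)"
```

```text
force: [0.1, 0.1, -1.3]
t 12.525 bay grasp [ 0.17 -0.38 22.82] turn to square [-0.     0.003 -0.   ] F bay [-0.6  0.  -1.1] gap 23.7
force: [0.2, 0.2, -0.8]
finger_gap: 44.1
t 13.025 bay grasp [ 2.000e-02 -4.100e-01  2.275e+01] turn to square [-0.     0.003 -0.   ] F bay [-0.3  0.1 -0.8] gap 44.1
```

View pics/t7.png

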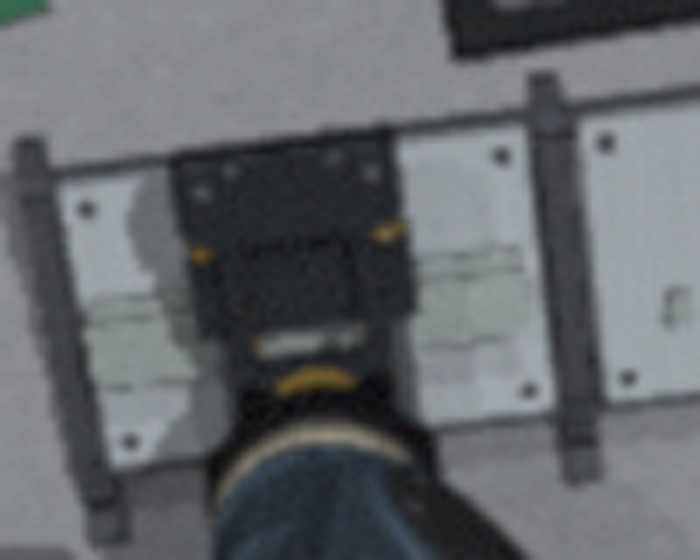

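View pics/s7.png

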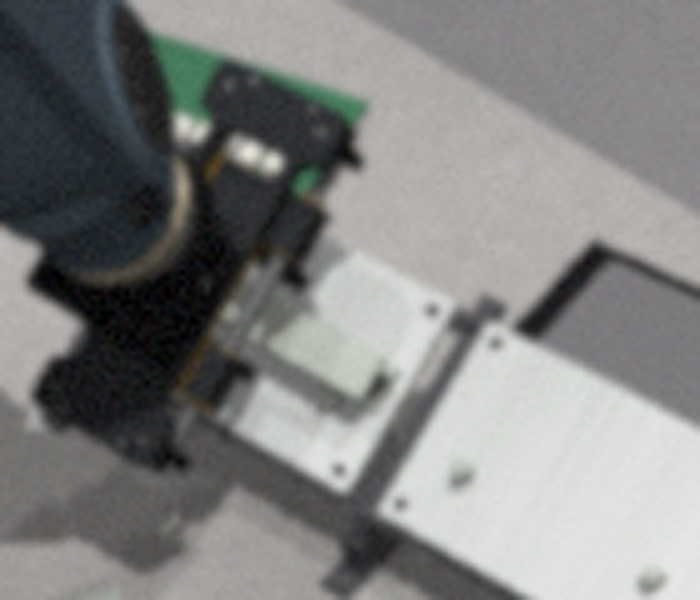

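The bar is lying against the pegs. Retreating along the face normal and closing the fingers, then moving over the left end.

```bash
python3 -m handwheel '[[-5,-0.5,7,0,0,0],[-15,-1.5,21,0,0,0],[-30,-3,43,0,0,0],[-30,-3,43,0,0,0]]' |grep -e force -e gap;
python3 -m handwheel '[[-1,10,0,0,0,0],[-4,35,0,0,0,0],[-7,65,0,0,0,0],[-7,65,0,0,0,0],[-7,65,0,0,0,0],[-7,65,0,0,0,0]]' 0 10;python3 bs.py 1
python3 -c "
from h import *
snap('side','s8',(295,80,435,200),5)
snap('top','t8',(240,95,340,175),7)"
```

```text
force: [1.0, -0.3, -0.3]
finger_gap: 45.2
time_s: 14.38
eef_pos: [589.4, 149.0, 152.6]
ee_rot: [-0.025, 0.46, 0.048, 0.886]
force: [0.5, 1.3, -0.5]
finger_gap: 1.2
t 14.375 bay grasp [-7.000e-02  6.431e+01  7.481e+01] turn to square [-0.     0.002  0.001] F bay [ 0.2  1.2 -0.8] gap 1.2
```

View pics/t8.png

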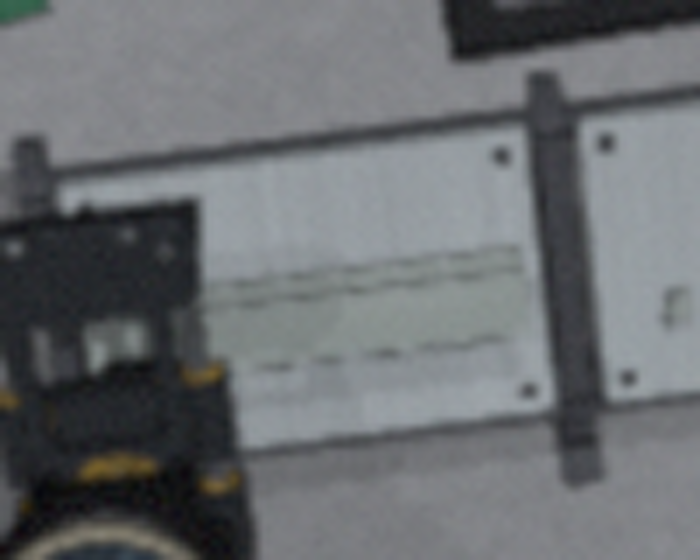

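View pics/s8.png

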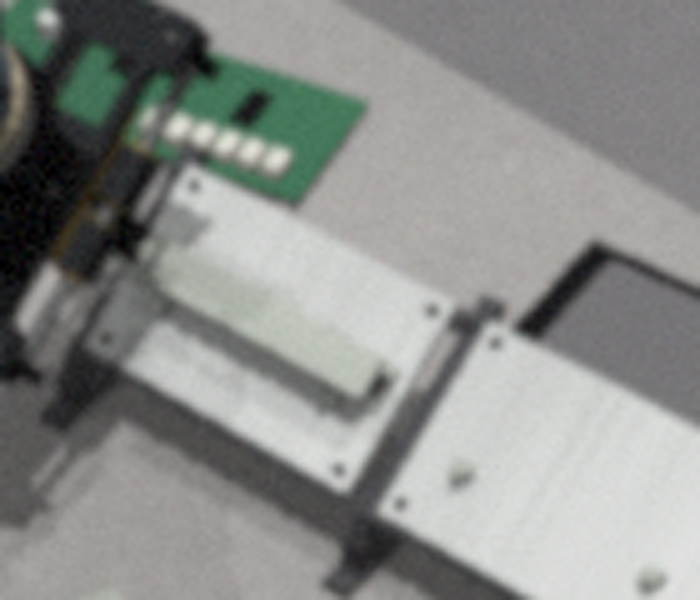

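```bash
python3 -m handwheel '[[4,0.5,-6,0,0,0],[9,1,-13,0,0,0],[13,1.4,-18.5,0,0,0],[13,1.4,-18.5,0,0,0]]' |grep force;python3 bs.py 1
python3 -m handwheel '[[0.6,0.1,-0.8,0,0,0],[1.1,0.1,-1.6,0,0,0],[1.1,0.1,-1.6,0,0,0]]'|grep force;python3 bs.py 1
python3 -m handwheel '[[0.6,0.1,-0.8,0,0,0],[0.6,0.1,-0.8,0,0,0]]'|grep force;python3 bs.py 1
```

```text
force: [-0.3, 0.0, -0.0]
t 14.975 bay grasp [1.000e-02 6.455e+01 5.213e+01] turn to square [-0.     0.002  0.001] F bay [-0.3  0.   0.1] gap 0.5
force: [0.7, 0.4, 0.1]
t 15.35 bay grasp [ 0.12 65.19 50.72] turn to square [-0.     0.003 -0.   ] F bay [ 0.7  0.3 -0.3] gap 0.4
force: [0.0, 0.0, 0.0]
t 15.6 bay grasp [ 0.13 65.29 49.56] turn to square [-0.     0.003 -0.   ] F bay [0. 0. 0.] gap 0.3
```

```bash
python3 -m handwheel '[[0.6,0.1,-0.8,0,0,0],[0.6,0.1,-0.8,0,0,0]]'|grep force;python3 bs.py 1
python3 -m handwheel '[[0.4,0,-0.6,0,0,0],[0.4,0,-0.6,0,0,0]]'|grep force;python3 bs.py 1
python3 -m handwheel '[[0.4,0,-0.6,0,0,0],[0.4,0,-0.6,0,0,0]]'|grep force;python3 bs.py 1
```

```text
force: [-0.7, -0.8, 0.1]
t 15.85 bay grasp [ 0.13 65.34 48.51] turn to square [-0.     0.003 -0.   ] F bay [-0.6 -0.7  0.5] gap 0.6
force: [-0.8, 0.1, -0.5]
t 16.1 bay grasp [ 0.08 65.24 47.8 ] turn to square [-0.     0.003 -0.   ] F bay [-0.9  0.2  0.1] gap 0.5
force: [-2.9, -0.4, 4.4]
t 16.35 bay grasp [ 0.1  65.24 47.52] turn to square [-0.     0.003 -0.   ] F bay [ 0.1 -0.1  5.3] gap 0.6
```

```bash
python3 -m handwheel '[[0.4,0,-0.5,0,0,0],[0.4,0,-0.5,0,0,0],[0.4,0,-0.5,0,0,0],[0.4,0,-0.5,0,0,0]]'|grep force;python3 bs.py 1
python3 -c "
from h import *
snap('side','s9',(295,80,435,200),5)
snap('top','t9',(240,95,340,175),7)"
```

```text
force: [-5.5, -1.3, 9.3]
t 16.85 bay grasp [ 0.08 65.25 47.49] turn to square [-0.     0.003 -0.   ] F bay [ 0.7 -0.7 10.8] gap 0.5
```

View pics/t9.png

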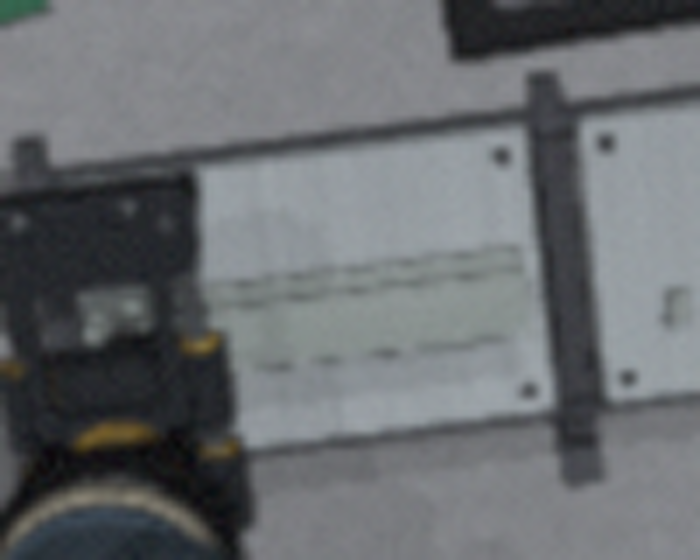

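Left end: stiff contact at z=47.5 mm, 11 N, and no movement at the right end. Now the right end.

```bash
python3 -m handwheel '[[-3,-0.3,4,0,0,0],[-8,-1,11.5,0,0,0],[-8,-1,11.5,0,0,0]]' |grep force
python3 -m handwheel '[[3,-30,0,0,0,0],[8,-70,0,0,0,0],[12,-110,0,0,0,0],[14,-129.5,0,0,0,0],[14,-129.5,0,0,0,0],[14,-129.5,0,0,0,0]]' |grep force;python3 bs.py 1
```

```text
force: [-0.1, 1.0, -0.3]
force: [0.1, 1.2, -0.4]
t 18.075 bay grasp [ -0.23 -64.47  60.5 ] turn to square [-0.001  0.002 -0.001] F bay [-0.1  1.2 -0.4] gap 0.4
```

```bash
python3 -m handwheel '[[2,0.2,-3,0,0,0],[4.5,0.5,-6.6,0,0,0],[4.5,0.5,-6.6,0,0,0]]' |grep force;python3 bs.py 1
python3 -m handwheel '[[0.6,0.1,-0.8,0,0,0],[1.1,0.1,-1.6,0,0,0],[1.1,0.1,-1.6,0,0,0]]'|grep force;python3 bs.py 1
python3 -m handwheel '[[0.6,0.1,-0.8,0,0,0],[0.6,0.1,-0.8,0,0,0]]'|grep force;python3 bs.py 1
```

```text
force: [-0.1, -0.5, -0.3]
t 18.45 bay grasp [ -0.21 -64.53  52.21] turn to square [-0.001  0.002 -0.001] F bay [-0.3 -0.5 -0.1] gap 0.4
force: [0.7, 0.6, 0.4]
t 18.825 bay grasp [ -0.11 -65.31  50.68] turn to square [-0.     0.003  0.   ] F bay [ 0.8  0.5 -0.1] gap 0.4
force: [-0.1, -1.0, 0.2]
t 19.075 bay grasp [-4.000e-02 -6.527e+01  4.966e+01] turn to square [-0.     0.003  0.   ] F bay [-0.  -1.   0.3] gap 0.4
```

```bash
python3 -m handwheel '[[0.6,0.1,-0.8,0,0,0],[0.6,0.1,-0.8,0,0,0]]'|grep force;python3 bs.py 1
python3 -m handwheel '[[0.4,0,-0.6,0,0,0],[0.4,0,-0.6,0,0,0]]'|grep force;python3 bs.py 1
```

```text
force: [0.5, 0.0, 1.0]
t 19.325 bay grasp [-1.000e-02 -6.522e+01  4.864e+01] turn to square [-0.     0.003 -0.   ] F bay [ 1.  -0.   0.6] gap 0.5
force: [-0.5, -0.3, 0.2]
t 19.575 bay grasp [-5.000e-02 -6.522e+01  4.793e+01] turn to square [-0.     0.003 -0.   ] F bay [-0.3 -0.2  0.5] gap 0.3
```

Nothing met so far (a rocked end would stand about 5 mm higher). Pressing on.

```bash
python3 -m handwheel '[[0.4,0,-0.6,0,0,0],[0.4,0,-0.6,0,0,0]]'|grep force;python3 bs.py 1
python3 -m handwheel '[[0.4,0,-0.5,0,0,0],[0.4,0,-0.5,0,0,0],[0.4,0,-0.5,0,0,0],[0.4,0,-0.5,0,0,0]]'|grep force;python3 bs.py 1
python3 -c "
from h import *
snap('top','t10',(240,95,340,175),7)"
```

```text
force: [-2.7, -0.0, 4.0]
t 19.825 bay grasp [ -0.07 -65.22  47.55] turn to square [-0.     0.003 -0.   ] F bay [0.1 0.3 4.8] gap 0.5
force: [-6.0, -1.4, 7.8]
t 20.325 bay grasp [-6.000e-02 -6.522e+01  4.751e+01] turn to square [-0.     0.003  0.   ] F bay [-0.6 -0.8  9.9] gap 0.6
```

View pics/t10.png

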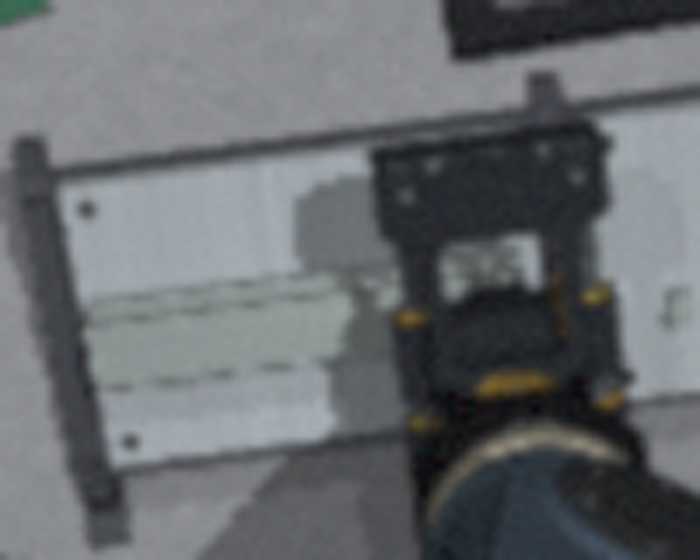

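Both ends resist at the same height (47.5 mm), so the left lid is the flat one. Retreating for a last check.

```bash
python3 -m handwheel '[[-3,-0.3,4,0,0,0],[-10,-1,14,0,0,0],[-35,-4,50,0,0,0],[-65,-8,90,0,0,0],[-110,-40,110,0,0,0],[-160,-70,120,0,0,0],[-200,-100,120,0,0,0],[-200,-100,120,0,0,0]]'
python3 - <<'E'
from h import *
import fit
p=[652.845,-4.316,.109,1.477]
o,r=fit.bay(p,1)
print([C.round() for y in(80,-80) for x in(-12,12) for C in [(proj('top',o+r.apply([x,y-.4,28]))-[240,95])*7+3]])
snap('top','t11',(240,95,340,175),7);snap('side','s11')
E
```

```text
time_s: 21.38
eef_pos: [417.9, -81.3, 249.7]
ee_rot: [-0.023, 0.46, 0.044, 0.886]
force: [0.4, 0.6, -0.8]
finger_gap: 0.6
[array([101., 387.]), array([ 89., 325.]), array([538., 331.]), array([531., 269.])]
```

View pics/t11.png

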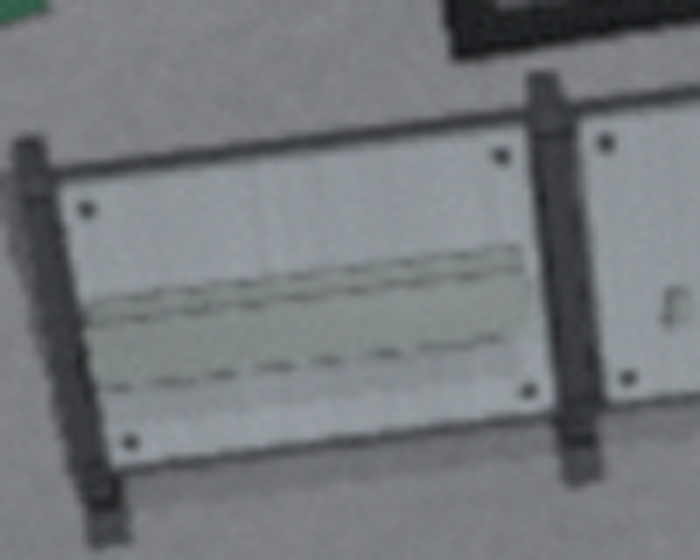

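View pics/s11.png

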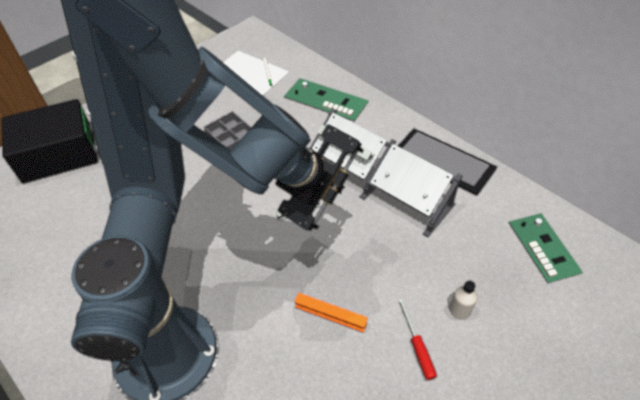

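```bash
python3 -c "
from workcell import job
print(job.hand_in())"
```

```text
the job is handed in; nothing more can be done
None
```

The straightedge is lying on the left lid, which passed the rocking test, and the job is handed in; no verdict was reported. I picked the long pale bar, leaving the orange and the short one, and laid it centred across the left lid against its two stop pegs.

- **Rocking test:** I pressed the left end to about 11 N and then the right end to about 10 N. Both gave firm contact at the same height (47.5 mm), and the far end did not move, so the left lid is flat. I did not test the right lid. Its side-view shading steps at the middle, which fits it being the bowed one.
- **Last checks:** The final top picture shows the bar's corners within about 1–2 mm of the expected place. The gripper was clear of everything. The bottle and screwdriver are where they were; the arm partly hides the tray in the last view, but nothing went near it. Robot time was about 21 s.
- **Disagreements:** The face measured about 2 mm lower than my camera fit, within what I expect from the calibration and grasp height. While I slid the bar down to the pegs it first stuck by friction, and I freed it by easing off the downward force. When it reached the pegs the wrist force showed no clear rise, so I judged that contact from position and the pictures.

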